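# Park the tall sheet case

## Robot

A 6-joint arm with a two-finger parallel gripper is mounted at the origin on the work surface. World frame = base frame: x ahead of the robot, y to its left, z up, the work surface at z = 0. Lengths are in m, angles in rad, forces in N, time in s.
With the tool pointing down it reaches from about 0.35 to 0.975 m from the base axis. Payload 4.9 kg.
Tool frame: the origin (TCP) lies midway between the tips of the shut fingers; the grasp point (between the pads) lies 19 mm behind it; z points along the fingers, y is the direction in which the jaws open and shut (so a half turn about z gives the same grasp; the last joint's range is limited). The gripper opens to 85 mm and grips with 20 to 120 N. Pads are 22 mm wide; open, the fingers measure 114 mm over their backs; the gripper's body (76 mm by 85 mm) begins 54 mm behind the grasp point. The pads swing forward as they close: fully open they stand 13 mm farther back than shut.
Start: joints at [-1.287, 0.053, 1.613, -0, 1.476, -0.119], TCP at [0.245, -0.575, 0.231] pointing down, gripper open.
Joint ranges: [-3.01, 3.01], [-1.01, 2.22], [0.06, 2.58], [-1.02, 4.17], [0.09, 2.62], [-3.14, 3.14]. Speed limits (rad/s): [2.57, 2.57, 3.14, 3.14, 3.14, 3.14].

## Interface

Orientations are given as a rotation vector (axis times angle).
In Python, from station import ctrl gives the robot as it stands.
- The arm moves only by the tool jog_arm, never from a script. Its argument "steps" is a list of rows, each an object of numbers: "dx", "dy", "dz": the shift along the world's x, y, z in units of 60 mm (1.0 is 60 mm); "twist": the turn about the world's z in units of 10 degrees (1.0 is 10 degrees). A call has 1 to 5 rows; each row is the pose to reach, as a shift and turn from the pose measured when the call began; what a row does not reach only later rows make up. A row lasts 1/8 s, in which the tool goes at most 62.5 mm and 10.7 degrees, less where a joint would pass 70% of its speed; a pose out of reach is approached as far as the arm can. A call with a gripper value outside its range is refused whole. "gripper" is the closure in counts, from 0 (fully open) to 255 (shut), set as the call begins (left out, the last holds). The fingers move at their own pace and stop on an object; "newtons" is the grip in N (left out, the last holds). Time passes only in rows, so rows that repeat a pose let the fingers close. It gives the time, the measured TCP pose, the force and the opening at its end, in the units of the state.
- ctrl.get_obs(): the state, without advancing time (a new reading comes with each control period).
- ctrl.get_image(name): name is "scene" or "top"; returns a dict with "frame" (420x560x3 uint8, red, green, blue), "range_z" (420x560 float32, m along the optical axis (not along the pixel's ray), 0 where there is no reading), "fx", "fy", "cx", "cy" (pixels), "extrinsics" (4x4, takes a point from camera to world coordinates). Camera axes: x right, y down, z forward; pixel columns grow to the right and rows downward; lengths in m; the calibration is good to about 2 mm. A picture is of the moment at which its call begins.
- ctrl.finish_job(): hands the job in, once; it reports no verdict.
The state is a dict: "t": time; "q": joint angles; "dq": joint speeds; "effort": joint torques, N m; "tool_pos": TCP position; "tool_rot": TCP orientation; "contact_force": force on the tool from outside, world axes, zero at the start; "wrist_torque": the same for the moment, N m; "opening": finger opening in m.
Only numpy, scipy, OpenCV 4.12 (cv2) and the standard library are available. Lean on these libraries where they do the work, as an engineer would, in place of code of your own. Each camera call takes 0.05 s, during which the arm holds its last target.

## Task

Push the tall wooden case of steel sheets along the table, low down at its base so that it slides and does not tip, into its parking bay until it stands fully home and square against the back stop. Then push the hinged steel keeper bar fully shut across the mouth behind it and move the hand clear. Nothing is to be gripped or lifted, and the jar, the bowl and the cup stay where they stand.

Things in the scene. Friction and masses are not known exactly. Their poses are not given: they have to be found in the camera images.
- case: Tall wooden case of steel sheets, about 1.6 kg: plinth 120 (x) x 180 (y) x 50 (z) mm on the table, x -70..+50; on it an upright slatted body, x -40..+50, 170 wide, to 220 high, and a carrying bar along y, top at 259. Origin on the underside; x points to the flat far side that enters the bay first, z up. Friction on the table about 0.6. It slides if pushed on the plinth, may tip if pushed above about 70 mm.
- case_toe (a point): Middle of the case's near face (-x): face of the plinth, 180 mm wide, 50 mm high, the point 25 mm above the table. The plinth sticks out 30 mm here in front of the upright body, as a toe step. Sliding the case takes 5 to 13 N.
- bay: Parking bay fixed to the table, dark wood. Origin at table height, where the case's origin is when fully home; x points into the bay, y left, z up. Back stop 240 mm wide, 40 high, its face at x +50. Two guide strips 20 high, inner faces 204 mm apart, straight from x +50 to -25, then flaring to x -80, 232 mm apart inside at the mouth. Case and bay start roughly in line, the case outside.
- keeper_pivot (a point): Upright pivot axis of the keeper bar, at table height: x -89, y +137 mm in the bay's frame, same axes as the bay. The pin is 62 mm tall. When home, the toe of the case stands 12 mm inside the shut bar.
- keeper (a joint): Angle of the steel keeper bar, rad: 0 = shut, against its stop, lying from the pivot along the bay's -y across the mouth; grows clockwise seen from above: at 1.57 it points along the bay's -x; up to 2.5. Bar 150 mm long from the axis, 14 mm thick (7 either side of the axis line), 22 to 56 mm above the table. Stiff hinge without spring, about 1 N at the end; stays where left.
- keeper_end (a point): Centre of the free end face of the keeper bar, 150 mm from the pivot axis and 39 mm above the table.
- jar: Bystander: amber glass jar with a steel lid, 72 mm across, 115 mm tall, origin at its underside. To the right of the bay.
- bowl: Bystander: small steel bowl, 100 mm across, 45 mm tall, origin at its underside. To the right of the case.
- cup: Bystander: white ceramic cup, 70 mm across, 80 mm tall, origin at its underside. To the left of the bay.

How it is judged:
By the outcome, as a careful person would: the job done as asked, in the order asked, and still so for the second after the job is handed in, with the robot touching nothing.
It also fails if it takes over 64 s, if anything falls off the work surface, if the arm or the gripper's body presses on something with over 40 N, if the wrist force passes 120 N, or if a joint passes its speed limit or range.

## Working session

There is one attempt and no reset: what is moved stays moved. The work goes in short steps, Python scripts to look and compute and a tool call to move; the robot and the scene stay as the last step left them, time stands still between calls to the robot, and variables do not carry over. Pictures are saved under pics/ and viewed, and the job is handed in when it is done.

Besides the shell and the picture viewer there is one more tool, called after "Call:" as name(argument=value, ...), one argument or row to a line, values as JSON. jog_arm: Moves the arm, as the interface text tells. Its arguments: {"type":"object","properties":{"steps":{"type":"array"},"gripper":{"type":"number"},"newtons":{"type":"number"}},"required":["steps"]}

```bash
mkdir -p pics; ls
cat > h.py <<'E'
import numpy as np,cv2
from station import ctrl
def shot(n,f):
    d=ctrl.get_image(n); np.savez('pics/'+f+'.npz',**{k:np.asarray(v) for k,v in d.items()})
    cv2.imwrite('pics/'+f+'.png',cv2.cvtColor(d['frame'],cv2.COLOR_RGB2BGR)); return d
def load(f): return dict(np.load('pics/'+f+'.npz'))
def cloud(d):
    z=d['range_z'];h,w=z.shape;u,v=np.meshgrid(np.arange(w),np.arange(h))
    p=np.stack([(u-d['cx'])/d['fx']*z,(v-d['cy'])/d['fy']*z,z],-1)
    T=d['extrinsics'];return p@T[:3,:3].T+T[:3,3]
def ray(d,u,v,z):
    T=d['extrinsics'];r=T[:3,:3]@np.array([(u-d['cx'])/d['fx'],(v-d['cy'])/d['fy'],1]);o=T[:3,3]
    return o+r*(z-o[2])/r[2]
E
python3 - <<'E'
from h import *
o=ctrl.get_obs();print(o)
for n in('scene','top'):
    d=shot(n,n+'0');print(n,d['fx'],d['extrinsics'].round(3).tolist())
E
```

```text
pics
{'t': 0.0, 'q': array([-1.28700150e+00,  5.33509407e-02,  1.61428964e+00, -2.19808968e-05,
        1.47599715e+00, -1.18950300e-01]), 'dq': array([ 0.0007648 , -0.00057638,  0.00112593,  0.00084694,  0.00099023,
        0.00050178]), 'effort': array([-1.88830505e-03, -3.93682981e+01, -3.70181465e+01, -3.01533046e-04,
        6.99072421e-03,  4.01683764e-06]), 'tool_pos': array([ 0.24481397, -0.57438243,  0.23006929]), 'tool_rot': array([-3.07611453e+00, -6.27959542e-01,  2.98533334e-04]), 'contact_force': array([ 1.09480017, -0.23507721, -1.1146666 ]), 'wrist_torque': array([-0.01583901, -0.04851223,  0.00733208]), 'opening': 0.08539108524525411}
scene 513.9096682208033 [[0.206, 0.797, -0.568, 1.28], [0.978, -0.178, 0.105, -0.157], [-0.017, -0.578, -0.816, 0.987], [0.0, 0.0, 0.0, 1.0]]
top 426.11258584481277 [[-0.019, -0.989, 0.147, 0.479], [-1.0, 0.019, -0.002, -0.006], [-0.001, -0.147, -0.989, 1.041], [0.0, 0.0, 0.0, 1.0]]
```

View pics/scene0.png

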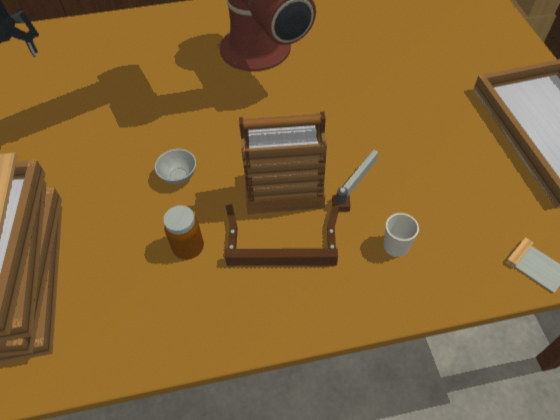

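View pics/top0.png

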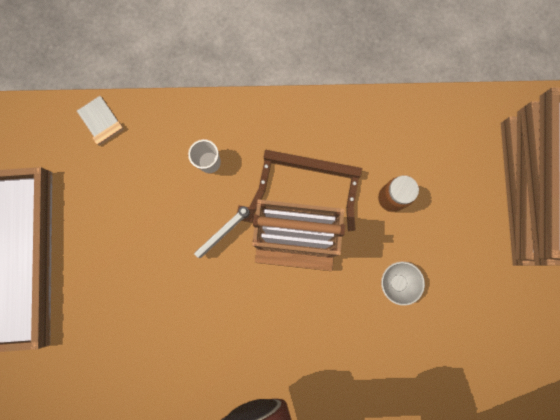

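The scene view looks back toward the robot. In the top view, image up is world +x and left is +y. The case is at about (297,235), the bay at (310,190), the pivot at (243,211), and the bar's free end at (198,255). The bowl is at (403,284), the jar at (403,193) and the cup at (205,157).

Run:
```python
from h import *
d=load('top0');im=cv2.cvtColor(d['frame'],cv2.COLOR_RGB2BGR)
c=im[135:285,180:380];cv2.imwrite('pics/crop0.png',cv2.resize(c,None,fx=4,fy=4,interpolation=cv2.INTER_CUBIC))
d2=load('scene0');c=cv2.cvtColor(d2['frame'],cv2.COLOR_RGB2BGR)[105:275,210:390];cv2.imwrite('pics/crop1.png',cv2.resize(c,None,fx=3.5,fy=3.5,interpolation=cv2.INTER_CUBIC))
```

```text
(no output)
```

View pics/crop0.png

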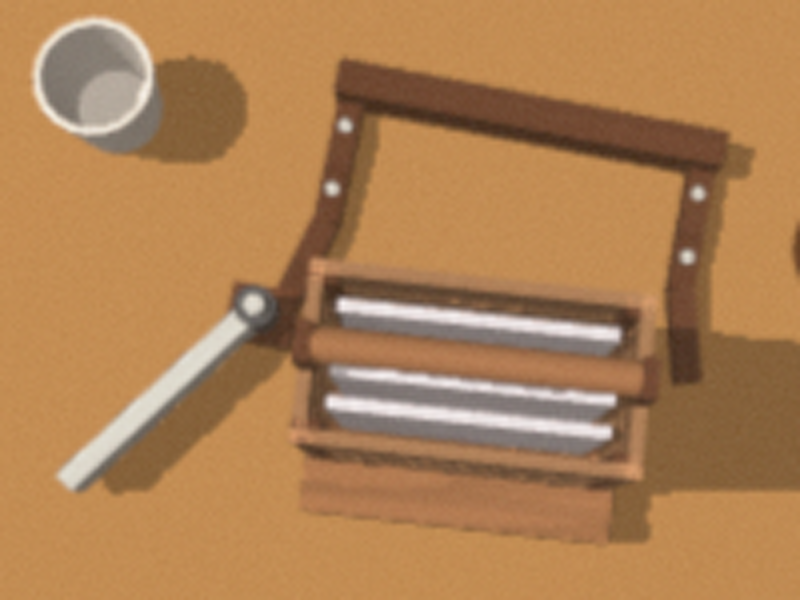

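View pics/crop1.png

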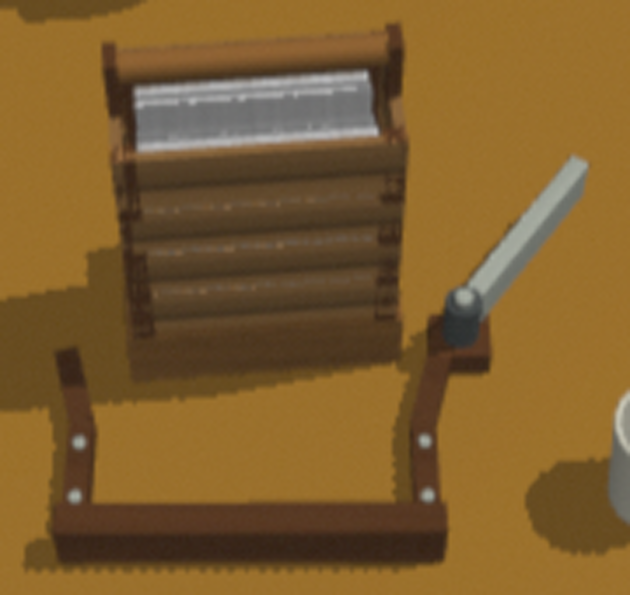

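Run:
```python
from h import *
d=load('top0');s=load('scene0')
T=lambda x,y,z:ray(d,180+(x-1.5)/4,135+(y-1.5)/4,z).round(4)
S=lambda x,y,z:ray(s,210+(x-1.25)/3.5,105+(y-1.25)/3.5,z).round(4)
print('stop back',T(345,60,.04),T(728,132,.04)); print('stop front',T(338,95,.04),T(720,166,.04))
print('stop scene front top', S(55,508,.04),S(445,506,.04),'far top',S(57,533,.04),S(445,531,.04))
print('stop far bottom scene',S(60,562,0),S(443,558,0))
print('pivot',T(254,303,.062),S(463,297,.062))
print('end',T(70,480,.056),S(578,163,.056))
print('right strip tip',T(687,380,.02),'far-left stop')
print('toe near top edge?',T(302,510,.05),T(608,542,.05))
print('toe near z0',T(302,510,.0),T(608,542,.0))
print('case far bottom S',S(135,378,0),S(400,358,0))
P=cloud(d)
# plinth points & top of body
for nm,lo,hi in (('plinth',.045,.055),('body',.21,.228)):
    m=(P[...,2]>lo)&(P[...,2]<hi)&(abs(P[...,1])<.2)&(P[...,0]>.3)&(P[...,0]<.65)
    q=P[m][:,:2].astype(np.float32);q=q[(q[:,1]<.07)&(q[:,1]>-.15)]
    r=cv2.minAreaRect(q);print(nm,len(q),r,cv2.boxPoints(r).round(4).tolist())
for nm,(u,v) in dict(cup=(205,157),jar=(404,190),bowl=(403,284)).items(): print(nm,P[v-3:v+3,u-3:u+3].reshape(-1,3).mean(0).round(3))
```

```text
stop back [0.7698 0.0411 0.04  ] [ 0.7207 -0.1888  0.04  ]
stop front [0.7481 0.0456 0.04  ] [ 0.6999 -0.1831  0.04  ]
stop scene front top [ 0.7043 -0.1853  0.04  ] [0.7542 0.0468 0.04  ] far top [ 0.7219 -0.1865  0.04  ] [0.771  0.0423 0.04  ]
stop far bottom scene [ 0.7192 -0.1889  0.    ] [0.7678 0.0444 0.    ]
pivot [0.6191 0.0945 0.062 ] [0.6187 0.094  0.062 ]
end [0.5193 0.2012 0.056 ] [0.5209 0.2027 0.056 ]
right strip tip [ 0.5735 -0.161   0.02  ] far-left stop
toe near top edge? [0.4998 0.0685 0.05  ] [ 0.4782 -0.1072  0.05  ]
toe near z0 [0.5008 0.0723 0.    ] [ 0.4781 -0.1123  0.    ]
case far bottom S [ 0.5919 -0.1204  0.    ] [0.6146 0.056  0.    ]
plinth 1112 ((0.5238720774650574, -0.023328185081481934), (0.17952217161655426, 0.07186304777860641), 82.69833374023438) [[0.47679999470710754, -0.10779999941587448], [0.5480999946594238, -0.1168999969959259], [0.570900022983551, 0.06109999865293503], [0.49959999322891235, 0.07029999792575836]]
body 1106 ((0.5627253651618958, -0.0284135639667511), (0.1699964702129364, 0.09032132476568222), 82.72100830078125) [[0.5072000026702881, -0.10700000077486038], [0.5968000292778015, -0.11840000003576279], [0.6183000206947327, 0.050200000405311584], [0.5286999940872192, 0.06159999966621399]]
cup [0.765 0.197 0.005]
jar [ 0.642 -0.251  0.166]
bowl [ 0.443 -0.28   0.005]
```

Both cameras agree:

| Item | Origin (x, y) m | Yaw |
|---|---|---|
| Case | (0.558, -0.028) | -7.3° |
| Bay | (0.678, -0.059) | -12.05° |

- **Pivot check:** the bay pose predicts the keeper pivot at (0.619, 0.094), and I measured (0.619, 0.094).
- **Keeper:** it stands at about 2.19 rad.
- **Plan:** push with the open fingers as two wide contacts, with tool yaw along the bay.

Call:
jog_arm(
  steps=[
    {"dx":0.3,"dy":0.9,"twist":-0.5},
    {"dx":0.6,"dy":1.8,"twist":-1.0},
    {"dx":0.9,"dy":2.7,"twist":-1.5},
    {"dx":1.2,"dy":3.6,"twist":-2.0},
    {"dx":1.5,"dy":4.5,"twist":-2.5},
  ],
  gripper=0,
)

```text
validation failed for argument at $.st...
```

Call:
jog_arm(
  steps=[
    {"dx":0.3,"dy":0.9,"dz":0,"twist":-0.5},
    {"dx":0.6,"dy":1.8,"dz":0,"twist":-1.0},
    {"dx":0.9,"dy":2.7,"dz":0,"twist":-1.5},
    {"dx":1.2,"dy":3.6,"dz":0,"twist":-2.0},
    {"dx":1.5,"dy":4.5,"dz":0,"twist":-2.5},
  ],
  gripper=0,
)

```text
t: 0.72
tool_pos: [0.3349, -0.3025, 0.2297]
tool_rot: [-3.139, 0.058, -0.0]
contact_force: [0.9, 1.4, 0.1]
opening: 0.0854
```

Call:
jog_arm(
  steps=[
    {"dx":0.28,"dy":0.98,"dz":0,"twist":-0.2},
    {"dx":0.56,"dy":1.97,"dz":0,"twist":-0.4},
    {"dx":0.84,"dy":2.95,"dz":0,"twist":-0.6},
    {"dx":1.12,"dy":3.94,"dz":0,"twist":-0.8},
    {"dx":1.42,"dy":4.92,"dz":0,"twist":-1.0},
  ],
)

```text
t: 1.35
tool_pos: [0.4201, -0.0053, 0.2295]
tool_rot: [-3.122, 0.333, -0.002]
contact_force: [0.5, -1.0, -0.2]
opening: 0.0854
```

Run:
```python
from h import *
o=ctrl.get_obs();print(o['t'],o['tool_pos'],o['tool_rot'],o['contact_force'])
d=shot('scene','scene1');d=shot('top','top1')
a=cv2.imread('pics/scene1.png')[0:300,120:420];b=cv2.imread('pics/top1.png')[120:420,180:460]
cv2.imwrite('pics/c1.png',np.hstack([cv2.resize(a,(400,400)),cv2.resize(b,(373,400))]))
```

```text
1.35 [ 0.42007591 -0.0052613   0.22950407] [-3.12161193e+00  3.33364540e-01 -1.66667297e-03] [ 0.50565709 -1.00261274 -0.23963105]
```

View pics/c1.png

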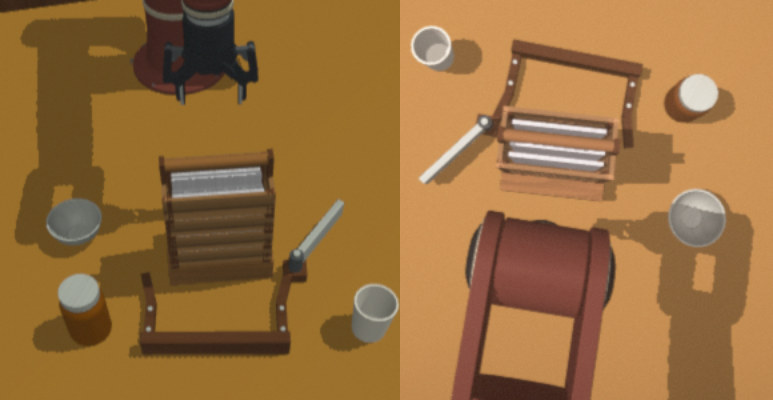

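The fingers straddle the case's mid-line, at about scene crop (210,95). The wrist is a thick drum, so I'll measure how far it sticks out in front of the tool axis.

Run:
```python
from h import *
X=np.array([.978,-.2088]);Y=np.array([.2088,.978]);tcp=np.array([.4201,-.0053,.2295])
A=[]
for n in('scene1','top1'):
    d=load(n);P=cloud(d)[d['range_z']>0];A.append(P)
P=np.vstack(A);r=P[:,:2]-tcp[:2];bx=r@X;by=r@Y;h=P[:,2]-tcp[2]
for lo in np.arange(-.02,.36,.02):
    m=(h>lo)&(h<lo+.02)&(abs(by)<.12)&(bx<.08)&(bx>-.2)
    if lo<.04: m&=(bx<.055)
    if m.sum()>5: print(round(lo,2),m.sum(),'bx %.3f..%.3f by %.3f..%.3f'%(np.percentile(bx[m],1),np.percentile(bx[m],99),by[m].min(),by[m].max()))
```

```text
0.0 13 bx 0.005..0.013 by -0.049..0.052
0.02 109 bx -0.006..0.013 by -0.057..0.054
0.04 112 bx 0.003..0.015 by -0.073..0.068
0.06 429 bx -0.013..0.018 by -0.075..0.073
0.08 384 bx -0.009..0.021 by -0.074..0.070
0.1 618 bx -0.011..0.021 by -0.070..0.068
0.12 183 bx 0.006..0.039 by -0.038..0.035
0.14 361 bx 0.006..0.039 by -0.038..0.035
0.16 473 bx -0.006..0.039 by -0.038..0.035
0.18 304 bx 0.006..0.039 by -0.038..0.034
0.2 238 bx 0.016..0.037 by -0.035..0.032
0.24 379 bx -0.111..-0.045 by -0.041..0.045
0.26 528 bx -0.111..0.039 by -0.044..0.045
0.28 1422 bx -0.110..0.042 by -0.063..0.069
0.3 5785 bx -0.110..0.034 by -0.062..0.068
0.32 2546 bx -0.109..0.010 by -0.056..0.059
```

Call:
jog_arm(
  steps=[
    {"dx":0,"dy":0,"dz":-0.8,"twist":0},
    {"dx":0,"dy":0,"dz":-1.6,"twist":0},
    {"dx":0,"dy":0,"dz":-2.4,"twist":0},
    {"dx":0,"dy":0,"dz":-3.2,"twist":0},
    {"dx":0,"dy":0,"dz":-3.65,"twist":0},
  ],
)

```text
t: 2.08
tool_pos: [0.418, -0.0023, 0.0072]
tool_rot: [-3.121, 0.318, 0.008]
contact_force: [-0.5, -0.2, -0.2]
opening: 0.0852
```

Call:
jog_arm(
  steps=[
    {"dx":0.12,"dy":-0.03,"dz":0,"twist":0},
    {"dx":0.24,"dy":-0.05,"dz":0,"twist":0},
    {"dx":0.37,"dy":-0.08,"dz":0,"twist":0},
    {"dx":0.49,"dy":-0.1,"dz":0,"twist":0},
    {"dx":0.6,"dy":-0.13,"dz":0,"twist":0},
  ],
)

```text
t: 2.7
tool_pos: [0.4551, -0.0102, 0.0079]
tool_rot: [-3.121, 0.318, 0.005]
contact_force: [-0.3, -0.8, -0.9]
opening: 0.0856
```

Run:
```python
from h import *
o=ctrl.get_obs();print(o['t'],o['tool_pos'],o['tool_rot'],o['contact_force'])
d=shot('scene','scene2');d=shot('top','top2')
a=cv2.imread('pics/scene2.png')[60:300,160:400];b=cv2.imread('pics/top2.png')[120:360,180:420]
cv2.imwrite('pics/c2.png',np.hstack([cv2.resize(a,(400,400)),cv2.resize(b,(400,400))]))
```

```text
2.7 [ 0.45508396 -0.01023298  0.00792044] [-3.1211389   0.31768913  0.00538566] [-0.28790239 -0.78264022 -0.92261878]
```

View pics/c2.png

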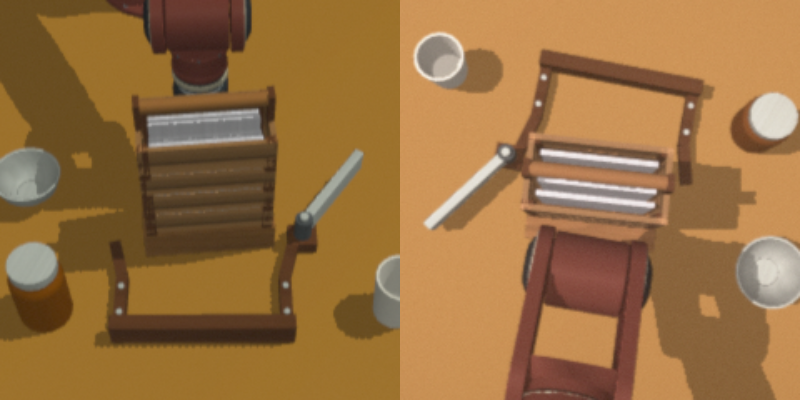

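Call:
jog_arm(
  steps=[
    {"dx":0.1,"dy":-0.02,"dz":0,"twist":-0.05},
    {"dx":0.2,"dy":-0.04,"dz":0,"twist":-0.05},
    {"dx":0.3,"dy":-0.06,"dz":0,"twist":-0.05},
    {"dx":0.4,"dy":-0.08,"dz":0,"twist":-0.05},
    {"dx":0.5,"dy":-0.1,"dz":0,"twist":-0.05},
  ],
)

```text
t: 3.42
tool_pos: [0.4815, -0.0145, 0.0068]
tool_rot: [-3.117, 0.328, 0.023]
contact_force: [-14.0, 6.7, 10.0]
opening: 0.0857
```

```bash
cat > st.py <<'E'
from h import *
import sys
O=np.array([.6776,-.0586]);X=np.array([.978,-.2088]);Y=np.array([.2088,.978])
def run(tag):
    o=ctrl.get_obs();p=o['tool_pos'];r=p[:2]-O
    print('t',o['t'],'tool',p.round(4),'yaw',round(np.degrees(2*np.arctan2(o['tool_rot'][1],o['tool_rot'][0]))%360-360,2),'F',o['contact_force'].round(1),'M',o['wrist_torque'].round(2))
    print('tool bay',(r@X).round(4),(r@Y).round(4))
    d=shot('top',tag);P=cloud(d)
    def rect(lo,hi,nm):
        b=(P[...,:2]-O);bx=b@X;by=b@Y
        m=(P[...,2]>lo)&(P[...,2]<hi)&(by<.12)&(by>-.13)&(bx<.06)&(bx>-.3)
        m&=(bx>(r@X)+.02)
        q=P[m][:,:2].astype(np.float32)
        if len(q)<50: print(nm,'few',len(q));return
        R=cv2.minAreaRect(q);B=cv2.boxPoints(R);e=B[1]-B[0];f=B[2]-B[1]
        l=e if np.hypot(*e)>np.hypot(*f) else f
        l=l*np.sign(l[1]);yaw=-np.degrees(np.arctan2(l[0],l[1]));c=np.array(R[0])-O
        print(nm,len(q),'size',np.round(R[1],4),'ctr bay',(c@X).round(4),(c@Y).round(4),'yaw rel',round(yaw+12.05,2))
    rect(.21,.228,'body(ctr=+5mm)')
    return d
if __name__=='__main__':run(sys.argv[1])
E
python3 st.py top3
```

```text
t 3.425 tool [ 0.4815 -0.0145  0.0068] yaw -12.02 F [-14.    6.7  10. ] M [1.36 1.54 0.73]
tool bay -0.201 0.0022
body(ctr=+5mm) 932 size [0.1697 0.0903] ctr bay -0.1128 0.0041 yaw rel 2.77
```

Call:
jog_arm(
  steps=[
    {"dx":0.12,"dy":-0.025,"dz":0.02,"twist":0},
    {"dx":0.24,"dy":-0.05,"dz":0.02,"twist":0},
    {"dx":0.36,"dy":-0.08,"dz":0.02,"twist":0},
    {"dx":0.48,"dy":-0.105,"dz":0.02,"twist":0},
    {"dx":0.6,"dy":-0.13,"dz":0.02,"twist":0},
  ],
)

```text
t: 4.1
tool_pos: [0.5151, -0.0215, 0.0066]
tool_rot: [-3.116, 0.328, 0.035]
contact_force: [-12.5, 3.2, 7.7]
opening: 0.0852
```

```bash
python3 st.py top4
```

```text
t 4.1 tool [ 0.5151 -0.0215  0.0066] yaw -12.03 F [-12.5   3.2   7.7] M [ 0.5   1.57 -0.01]
tool bay -0.1667 0.0023
body(ctr=+5mm) 873 size [0.1701 0.0907] ctr bay -0.0799 0.0004 yaw rel 0.17
```

Yaw is now squared to 0.17° and y is +0.4 mm. The tool leans about 1° under load, so before going on I'll check that the case stands level and that the wrist clears it.

Run:
```python
from h import *
from st import O,X,Y
d=load('top4');s=shot('scene','scene4')
for nm,D in(('top',d),('scene',s)):
    P=cloud(D)[D['range_z']>0];b=P[:,:2]-O;bx=b@X+.085;by=b@Y
    for lo,hi in((-.04,-.03),(.038,.048)):
        m=(bx>lo)&(bx<hi)&(abs(by)<.07)&(P[:,2]>.2)&(P[:,2]<.235);print(nm,lo,m.sum(),np.median(P[m,2]).round(4) if m.any() else None)
    # wrist front between z .13 and .26
    for lo in(.08,.12,.16,.2,.24,.28):
        m=(bx<-.03)&(bx>-.15)&(abs(by)<.045)&(P[:,2]>lo)&(P[:,2]<lo+.04);
        if m.any(): print(nm,'z',lo,'bx max/95%',bx[m].max().round(4),np.percentile(bx[m],95).round(4),m.sum())
c=cv2.imread('pics/scene4.png')[50:250,190:390];e=cv2.imread('pics/top4.png')[140:300,200:400]
cv2.imwrite('pics/c4.png',np.hstack([cv2.resize(c,(400,400),interpolation=3),cv2.resize(e,(400,320),interpolation=3)[:].copy() if 0 else cv2.resize(cv2.imread('pics/top4.png')[130:330,200:400],(400,400))]))
```

```text
top -0.04 21 0.219
top 0.038 312 0.218
top z 0.12 bx max/95% -0.1147 -0.1148 4
top z 0.16 bx max/95% -0.0401 -0.0697 9
top z 0.2 bx max/95% -0.0336 -0.0336 2
top z 0.24 bx max/95% -0.0361 -0.0376 31
top z 0.28 bx max/95% -0.0345 -0.0396 1200
scene -0.04 94 0.2201
scene 0.038 72 0.2194
scene z 0.16 bx max/95% -0.03 -0.0302 52
scene z 0.2 bx max/95% -0.033 -0.0358 362
scene z 0.24 bx max/95% -0.0306 -0.0355 462
scene z 0.28 bx max/95% -0.0303 -0.034 1095
```

View pics/c4.png

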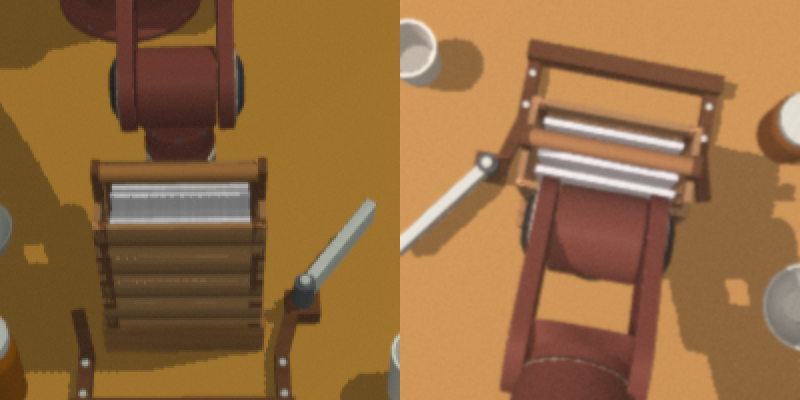

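The case stands level, with front and rear tops both about 219 mm. The wrench puts the contact near z≈0.03, so nothing is touching higher up. Still, the tool lean seems to build up call by call, so I'll back off briefly and see whether it comes out.

Call:
jog_arm(
  steps=[
    {"dx":-0.2,"dy":0.04,"dz":0.02,"twist":0},
    {"dx":-0.4,"dy":0.08,"dz":0.05,"twist":0},
    {"dx":-0.6,"dy":0.13,"dz":0.05,"twist":0},
  ],
)

```text
t: 4.58
tool_pos: [0.48, -0.0141, 0.01]
tool_rot: [-3.117, 0.329, 0.027]
contact_force: [0.7, 0.5, 0.3]
opening: 0.0853
```

Call:
jog_arm(
  steps=[
    {"dx":0,"dy":0,"dz":0,"twist":0},
  ],
)

```text
t: 4.7
tool_pos: [0.479, -0.0138, 0.0099]
tool_rot: [-3.117, 0.328, 0.027]
contact_force: [0.2, 0.4, -0.7]
opening: 0.0854
```

Call:
jog_arm(
  steps=[
    {"dx":-0.9,"dy":0.19,"dz":0,"twist":0},
  ],
)

```text
t: 4.82
tool_pos: [0.4273, -0.0031, 0.0109]
tool_rot: [-3.117, 0.329, 0.023]
contact_force: [0.0, -0.1, 0.7]
opening: 0.0853
```

Call:
jog_arm(
  steps=[
    {"dx":0,"dy":0,"dz":0,"twist":0},
  ],
)

```text
t: 4.95
tool_pos: [0.4214, -0.0017, 0.0077]
tool_rot: [-3.116, 0.328, 0.034]
contact_force: [0.7, -0.7, -0.0]
opening: 0.0853
```

Call:
jog_arm(
  steps=[
    {"dx":0,"dy":0,"dz":0.9,"twist":0},
  ],
)

```text
t: 5.08
tool_pos: [0.418, -0.0012, 0.0586]
tool_rot: [-3.115, 0.329, 0.047]
contact_force: [0.8, -0.6, 0.5]
opening: 0.0852
```

Call:
jog_arm(
  steps=[
    {"dx":0,"dy":0,"dz":0,"twist":0},
  ],
)

```text
t: 5.2
tool_pos: [0.4226, -0.002, 0.0637]
tool_rot: [-3.116, 0.329, 0.029]
contact_force: [0.3, 0.6, -0.1]
opening: 0.0857
```

Call:
jog_arm(
  steps=[
    {"dx":0.9,"dy":-0.19,"dz":0,"twist":0},
  ],
)

```text
t: 5.32
tool_pos: [0.4733, -0.0125, 0.0616]
tool_rot: [-3.116, 0.328, 0.035]
contact_force: [0.3, -0.3, 0.8]
opening: 0.0852
```

Call:
jog_arm(
  steps=[
    {"dx":0,"dy":0,"dz":0,"twist":0},
  ],
)

```text
t: 5.45
tool_pos: [0.4765, -0.0135, 0.0616]
tool_rot: [-3.116, 0.329, 0.033]
contact_force: [-0.7, -0.3, 0.3]
opening: 0.0852
```

Call:
jog_arm(
  steps=[
    {"dx":0,"dy":0,"dz":-0.85,"twist":0},
  ],
)

```text
t: 5.58
tool_pos: [0.4815, -0.0144, 0.0137]
tool_rot: [-3.117, 0.329, 0.017]
contact_force: [1.4, -0.6, -1.1]
opening: 0.0854
```

Call:
jog_arm(
  steps=[
    {"dx":0,"dy":0,"dz":0,"twist":0},
  ],
)

```text
t: 5.7
tool_pos: [0.4774, -0.0137, 0.0094]
tool_rot: [-3.116, 0.329, 0.033]
contact_force: [-0.9, -0.1, 0.7]
opening: 0.0854
```

Call:
jog_arm(
  steps=[
    {"dx":0,"dy":0,"dz":0.5,"twist":0},
    {"dx":0,"dy":0,"dz":0.9,"twist":0},
    {"dx":0,"dy":0,"dz":0.9,"twist":0},
    {"dx":0,"dy":0,"dz":0.9,"twist":0},
  ],
)

```text
t: 6.2
tool_pos: [0.4774, -0.0137, 0.0637]
tool_rot: [-3.116, 0.329, 0.032]
contact_force: [-0.4, 0.1, -0.4]
opening: 0.0855
```

Call:
jog_arm(
  steps=[
    {"dx":0,"dy":0,"dz":-0.9,"twist":0},
  ],
)

```text
t: 6.32
tool_pos: [0.4818, -0.0145, 0.0131]
tool_rot: [-3.117, 0.329, 0.015]
contact_force: [0.1, -0.7, 0.4]
opening: 0.0853
```

Call:
jog_arm(
  steps=[
    {"dx":0,"dy":0,"dz":0.5,"twist":0},
    {"dx":0,"dy":0,"dz":0.9,"twist":0},
    {"dx":0,"dy":0,"dz":0.9,"twist":0},
    {"dx":0,"dy":0,"dz":0.9,"twist":0},
  ],
)

```text
t: 6.82
tool_pos: [0.4808, -0.0143, 0.0657]
tool_rot: [-3.117, 0.329, 0.018]
contact_force: [-0.8, -0.4, 0.3]
opening: 0.0856
```

Call:
jog_arm(
  steps=[
    {"dx":0,"dy":0,"dz":-0.9,"twist":0},
  ],
)

```text
t: 6.95
tool_pos: [0.4848, -0.0151, 0.0144]
tool_rot: [-3.118, 0.329, 0.002]
contact_force: [0.4, -0.2, -0.6]
opening: 0.0852
```

Call:
jog_arm(
  steps=[
    {"dx":0,"dy":0,"dz":0,"twist":0},
    {"dx":0,"dy":0,"dz":0,"twist":0},
    {"dx":0,"dy":0,"dz":0,"twist":0},
  ],
)

```text
t: 7.32
tool_pos: [0.4863, -0.0153, 0.0164]
tool_rot: [-3.118, 0.329, -0.003]
contact_force: [0.7, -0.1, 0.4]
opening: 0.0852
```

Call:
jog_arm(
  steps=[
    {"dx":-0.05,"dy":0.01,"dz":0.4,"twist":0},
    {"dx":-0.1,"dy":0.02,"dz":0.8,"twist":0},
    {"dx":-0.1,"dy":0.02,"dz":0.8,"twist":0},
    {"dx":-0.1,"dy":0.02,"dz":0.8,"twist":0},
  ],
)

```text
t: 7.82
tool_pos: [0.4804, -0.0142, 0.0645]
tool_rot: [-3.118, 0.329, -0.004]
contact_force: [0.6, -0.1, 0.4]
opening: 0.0852
```

Call:
jog_arm(
  steps=[
    {"dx":0,"dy":0,"dz":-0.95,"twist":0},
  ],
)

```text
t: 7.95
tool_pos: [0.4853, -0.0151, 0.011]
tool_rot: [-3.119, 0.329, -0.022]
contact_force: [0.9, -0.2, -0.4]
opening: 0.0855
```

Call:
jog_arm(
  steps=[
    {"dx":0,"dy":0,"dz":-0.03,"twist":0},
    {"dx":0,"dy":0,"dz":-0.03,"twist":0},
    {"dx":0,"dy":0,"dz":-0.03,"twist":0},
  ],
)

```text
t: 8.32
tool_pos: [0.4869, -0.0154, 0.0112]
tool_rot: [-3.12, 0.329, -0.027]
contact_force: [0.5, -0.2, 0.6]
opening: 0.0853
```

Call:
jog_arm(
  steps=[
    {"dx":0.2,"dy":-0.04,"dz":-0.02,"twist":0},
    {"dx":0.4,"dy":-0.085,"dz":-0.02,"twist":0},
    {"dx":0.6,"dy":-0.13,"dz":-0.02,"twist":0},
    {"dx":0.8,"dy":-0.17,"dz":-0.02,"twist":0},
    {"dx":1.0,"dy":-0.21,"dz":-0.02,"twist":0},
  ],
)

```text
t: 8.95
tool_pos: [0.5437, -0.0272, 0.0092]
tool_rot: [-3.119, 0.328, -0.009]
contact_force: [-15.5, 3.2, 12.7]
opening: 0.0855
```

```bash
python3 st.py top5
```

```text
t 8.95 tool [ 0.5437 -0.0272  0.0092] yaw -12.02 F [-15.5   3.2  12.7] M [0.44 2.21 0.04]
tool bay -0.1375 0.0028
body(ctr=+5mm) 888 size [0.1703 0.0906] ctr bay -0.0519 0.0008 yaw rel 0.13
```

Call:
jog_arm(
  steps=[
    {"dx":0.14,"dy":-0.03,"dz":0,"twist":0},
    {"dx":0.28,"dy":-0.06,"dz":0,"twist":0},
    {"dx":0.42,"dy":-0.09,"dz":0,"twist":0},
    {"dx":0.56,"dy":-0.12,"dz":0,"twist":0},
    {"dx":0.7,"dy":-0.15,"dz":0,"twist":0},
  ],
)

```text
t: 9.62
tool_pos: [0.5851, -0.0359, 0.0084]
tool_rot: [-3.118, 0.328, -0.001]
contact_force: [-13.4, 1.9, 8.8]
opening: 0.0851
```

```bash
python3 st.py top6
```

```text
t 9.625 tool [ 0.5851 -0.0359  0.0084] yaw -12.01 F [-13.4   1.9   8.8] M [0.34 1.83 0.01]
tool bay -0.0952 0.0029
body(ctr=+5mm) 880 size [0.17  0.091] ctr bay -0.0094 0.0008 yaw rel 0.28
```

Call:
jog_arm(
  steps=[
    {"dx":0.05,"dy":-0.01,"dz":0,"twist":0},
    {"dx":0.1,"dy":-0.02,"dz":0,"twist":0},
    {"dx":0.15,"dy":-0.03,"dz":0,"twist":0},
    {"dx":0.19,"dy":-0.04,"dz":0,"twist":0},
    {"dx":0.22,"dy":-0.045,"dz":0,"twist":0},
  ],
)

```text
t: 10.3
tool_pos: [0.5969, -0.0383, 0.0075]
tool_rot: [-3.118, 0.328, 0.009]
contact_force: [-13.0, 3.0, 8.3]
opening: 0.0854
```

```bash
python3 st.py top7
```

```text
t 10.3 tool [ 0.5969 -0.0383  0.0075] yaw -12.0 F [-13.    3.    8.3] M [0.27 1.8  0.04]
tool bay -0.0831 0.003
body(ctr=+5mm) 875 size [0.17   0.0908] ctr bay 0.0027 0.001 yaw rel -0.05
```

Call:
jog_arm(
  steps=[
    {"dx":0.025,"dy":-0.005,"dz":0,"twist":0},
    {"dx":0.05,"dy":-0.01,"dz":0,"twist":0},
  ],
)

```text
t: 10.6
tool_pos: [0.5969, -0.0383, 0.007]
tool_rot: [-3.117, 0.327, 0.026]
contact_force: [-18.7, 2.5, 14.4]
opening: 0.0853
```

Call:
jog_arm(
  steps=[
    {"dx":0.025,"dy":-0.005,"dz":0,"twist":0},
    {"dx":0.04,"dy":-0.008,"dz":0,"twist":0},
  ],
)

```text
t: 10.85
tool_pos: [0.5966, -0.0381, 0.0068]
tool_rot: [-3.116, 0.327, 0.04]
contact_force: [-11.0, 3.3, 9.4]
opening: 0.0854
```

```bash
python3 st.py top8
python3 - <<'E'
from h import *
s=shot('scene','scene8')
c=cv2.imread('pics/scene8.png')[80:280,200:400]
cv2.imwrite('pics/c8.png',np.hstack([cv2.resize(c,(400,400),interpolation=3),cv2.resize(cv2.imread('pics/top8.png')[130:330,200:400],(400,400),interpolation=3)]))
E
```

```text
t 10.85 tool [ 0.5966 -0.0381  0.0068] yaw -11.98 F [-11.    3.3   9.4] M [ 0.31  1.44 -0.1 ]
tool bay -0.0835 0.0031
body(ctr=+5mm) 866 size [0.1701 0.0912] ctr bay 0.0034 0.0011 yaw rel 0.08
```

View pics/c8.png

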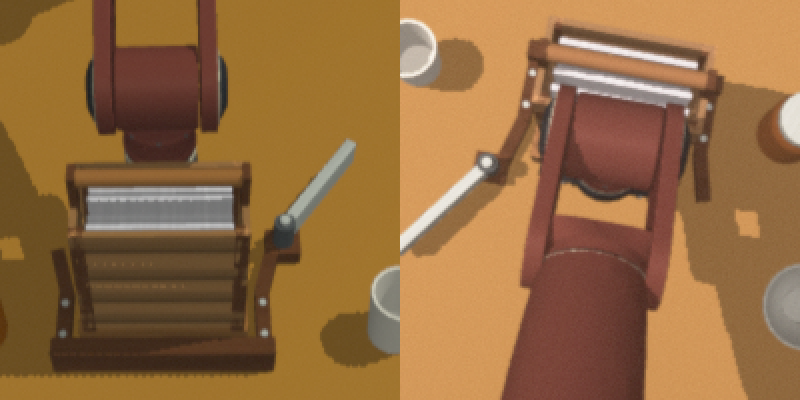

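Run:
```python
from h import *
from st import O,X,Y
for n in('scene8','scene0','top0'):
    D=load(n);P=cloud(D);b=P[...,:2]-O;bx=b@X;by=b@Y;z=P[...,2]
    m=(abs(by)<.1)&(z>.037)&(z<.043)&(bx>.03)&(bx<.09)
    print(n,'stop top n',m.sum(),'z',np.median(z[m]).round(4),'bx pct',np.percentile(bx[m],[1,5,50,95,99]).round(4))
    if n=='scene8':
        for lo,hi in((.043,.05),(.05,.08),(.08,.12),(.12,.16),(.16,.2),(.2,.218)):
            m=(abs(by)<.07)&(z>lo)&(z<hi)&(bx>.02)&(bx<.07)
            print(lo,m.sum(),np.percentile(bx[m],[5,50,95]).round(4))
        # yaw of far face
        m=(abs(by)<.08)&(z>.17)&(z<.215)&(bx>.03)&(bx<.06);print('face slope deg',np.degrees(np.polyfit(by[m],bx[m],1)[0]).round(2))
        c=int(np.argmin(abs(D['range_z'][0])))
c=cv2.imread('pics/scene8.png')[180:270,220:345];cv2.imwrite('pics/c8b.png',cv2.resize(c,None,fx=6,fy=6,interpolation=cv2.INTER_CUBIC))
```

```text
scene8 stop top n 902 z 0.0398 bx pct [0.0473 0.0481 0.0598 0.0708 0.0725]
0.043 176 [0.0438 0.048  0.0569]
0.05 445 [0.0457 0.0484 0.0502]
0.08 718 [0.0433 0.0483 0.0503]
0.12 782 [0.0428 0.0482 0.0502]
0.16 881 [0.0433 0.0483 0.0501]
0.2 693 [0.0261 0.0476 0.05  ]
face slope deg 0.23
scene0 stop top n 798 z 0.0398 bx pct [0.0503 0.0513 0.0615 0.0713 0.0725]
top0 stop top n 652 z 0.0396 bx pct [0.0482 0.049  0.0588 0.0688 0.0697]
```

View pics/c8b.png

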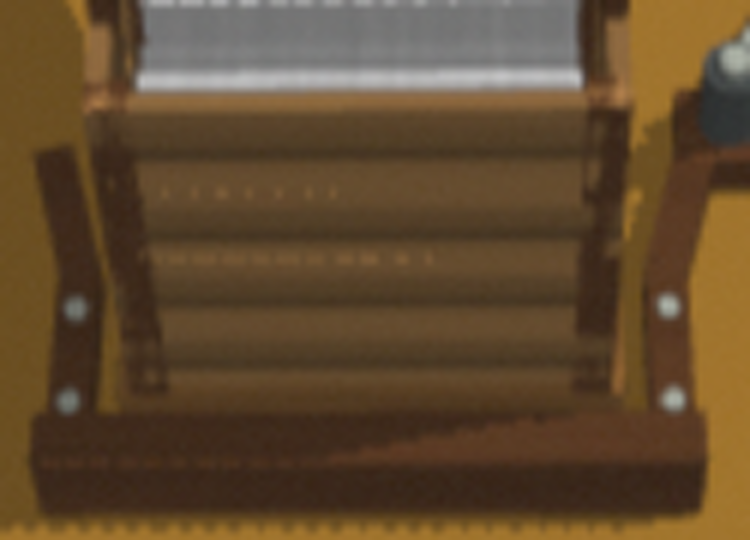

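By relative measurement in each camera the case is within about 1 mm of the stop: far face 0.0484 against stop 0.0486 in the top view. To be sure, I'll back off, take the tool lean out, and give one firm low push.

Call:
jog_arm(
  steps=[
    {"dx":-0.25,"dy":0.05,"dz":0.03,"twist":0},
    {"dx":-0.5,"dy":0.1,"dz":0.4,"twist":0},
    {"dx":-0.5,"dy":0.1,"dz":0.9,"twist":0},
    {"dx":-0.5,"dy":0.1,"dz":0.9,"twist":0},
    {"dx":-0.5,"dy":0.1,"dz":0.9,"twist":0},
  ],
)

```text
t: 11.58
tool_pos: [0.5668, -0.0322, 0.0601]
tool_rot: [-3.116, 0.328, 0.041]
contact_force: [-0.4, -0.1, -0.1]
opening: 0.0852
```

Call:
jog_arm(
  steps=[
    {"dx":0,"dy":0,"dz":-0.9,"twist":0},
  ],
)

```text
t: 11.7
tool_pos: [0.5713, -0.033, 0.0092]
tool_rot: [-3.117, 0.328, 0.025]
contact_force: [1.1, -0.3, 0.1]
opening: 0.0853
```

Call:
jog_arm(
  steps=[
    {"dx":0,"dy":0,"dz":0.5,"twist":0},
    {"dx":0,"dy":0,"dz":0.9,"twist":0},
    {"dx":0,"dy":0,"dz":0.9,"twist":0},
    {"dx":0,"dy":0,"dz":0.9,"twist":0},
  ],
)

```text
t: 12.2
tool_pos: [0.5703, -0.0329, 0.0614]
tool_rot: [-3.117, 0.328, 0.029]
contact_force: [-0.3, 0.6, 0.2]
opening: 0.0852
```

Call:
jog_arm(
  steps=[
    {"dx":0,"dy":0,"dz":-0.9,"twist":0},
  ],
)

```text
t: 12.32
tool_pos: [0.5744, -0.0336, 0.0104]
tool_rot: [-3.117, 0.328, 0.014]
contact_force: [0.7, 0.9, -0.9]
opening: 0.085
```

Call:
jog_arm(
  steps=[
    {"dx":0,"dy":0,"dz":0.5,"twist":0},
    {"dx":0,"dy":0,"dz":0.9,"twist":0},
    {"dx":0,"dy":0,"dz":0.9,"twist":0},
    {"dx":0,"dy":0,"dz":0.9,"twist":0},
  ],
)

```text
t: 12.82
tool_pos: [0.5732, -0.0334, 0.0627]
tool_rot: [-3.117, 0.328, 0.018]
contact_force: [0.2, 0.2, -1.4]
opening: 0.0854
```

Call:
jog_arm(
  steps=[
    {"dx":0,"dy":0,"dz":-0.9,"twist":0},
  ],
)

```text
t: 12.95
tool_pos: [0.5771, -0.0342, 0.0116]
tool_rot: [-3.118, 0.328, 0.003]
contact_force: [0.1, 0.1, 0.2]
opening: 0.0856
```

Call:
jog_arm(
  steps=[
    {"dx":0,"dy":0,"dz":-0.02,"twist":0},
    {"dx":0,"dy":0,"dz":-0.02,"twist":0},
    {"dx":0,"dy":0,"dz":-0.02,"twist":0},
  ],
)

```text
t: 13.32
tool_pos: [0.5787, -0.0345, 0.0126]
tool_rot: [-3.118, 0.328, -0.003]
contact_force: [0.2, -0.2, 0.4]
opening: 0.0855
```

```bash
python3 st.py top9
```

```text
t 13.325 tool [ 0.5787 -0.0345  0.0126] yaw -12.01 F [ 0.2 -0.2  0.4] M [ 0.02 -0.01 -0.02]
tool bay -0.1018 0.0029
body(ctr=+5mm) 1186 size [0.1701 0.0911] ctr bay 0.0029 0.001 yaw rel 0.06
```

Call:
jog_arm(
  steps=[
    {"dx":0.13,"dy":-0.03,"dz":-0.04,"twist":0},
    {"dx":0.25,"dy":-0.053,"dz":-0.04,"twist":0},
    {"dx":0.31,"dy":-0.066,"dz":-0.04,"twist":0},
    {"dx":0.35,"dy":-0.075,"dz":-0.04,"twist":0},
    {"dx":0.38,"dy":-0.081,"dz":-0.04,"twist":0},
  ],
)

```text
t: 14.0
tool_pos: [0.5972, -0.0386, 0.0095]
tool_rot: [-3.118, 0.329, 0.017]
contact_force: [-19.3, 1.7, 13.2]
opening: 0.0853
```

```bash
python3 st.py top10
```

```text
t 14.0 tool [ 0.5972 -0.0386  0.0095] yaw -12.03 F [-19.3   1.7  13.2] M [ 0.15  2.62 -0.31]
tool bay -0.0828 0.0028
body(ctr=+5mm) 852 size [0.1701 0.0905] ctr bay 0.0032 0.001 yaw rel 0.17
```

Call:
jog_arm(
  steps=[
    {"dx":0.06,"dy":-0.012,"dz":0.05,"twist":0},
    {"dx":0.11,"dy":-0.023,"dz":0.1,"twist":0},
    {"dx":0.14,"dy":-0.03,"dz":0.12,"twist":0},
  ],
)

```text
t: 14.42
tool_pos: [0.5969, -0.0382, 0.0111]
tool_rot: [-3.114, 0.331, 0.051]
contact_force: [-17.8, 4.4, -2.1]
opening: 0.0854
```

```bash
python3 st.py top11
python3 - <<'E'
from h import *
from st import O,X,Y
s=shot('scene','scene11')
P=cloud(s);b=P[...,:2]-O;bx=b@X;by=b@Y;z=P[...,2]
m=(abs(by)<.07)&(z>.05)&(z<.2)&(bx>.03)&(bx<.07);print('far face',np.percentile(bx[m],[5,50,95]).round(4))
for n in ('top10','top11'):
  P=cloud(load(n));b=P[...,:2]-O;bx=b@X;by=b@Y;z=P[...,2]
  m=(abs(by)<.1)&(z>.037)&(z<.043)&(bx>.03)&(bx<.09);print('top stop',np.percentile(bx[m],[1,5,50,95,99]).round(4),m.sum())
  m=(abs(by)<.07)&(z>.2)&(z<.23)&(bx>.03)&(bx<.09);print('top body',np.percentile(bx[m],[50,95,99]).round(4))
E
```

```text
t 14.425 tool [ 0.5969 -0.0382  0.0111] yaw -12.12 F [-17.8   4.4  -2.1] M [ 0.69  2.47 -0.59]
tool bay -0.0832 0.0031
body(ctr=+5mm) 881 size [0.1699 0.0909] ctr bay 0.0053 0.0012 yaw rel -0.17
far face [0.045  0.0494 0.0514]Traceback (most recent call last):
  File "<stdin>", line 8, in <module>
    return _quantile_unchecked(
        a, q, axis, out, overwrite_input, method, keepdims, weights)
    return _ureduce(a,
                    func=_quantile_ureduce_func,
    ...<5 lines>...
                    overwrite_input=overwrite_input,
                    method=method)
    r = func(a, **kwargs)
    result = _quantile(arr,
                       quantiles=q,
    ...<2 lines>...
                       out=out,
                       weights=wgt)
    slices_having_nans = np.isnan(arr[-1, ...])
                                  ~~~^^^^^^^^^
IndexError: index -1 is out of bounds for axis 0 with size 0
```

The top of the case shifted 2 mm while the toe didn't move, which means it's against the stop and my upward drag was starting to rock it. I'll release it straight back and let it settle.

Call:
jog_arm(
  steps=[
    {"dx":-0.06,"dy":0.012,"dz":-0.05,"twist":0},
    {"dx":-0.2,"dy":0.04,"dz":-0.05,"twist":0},
    {"dx":-0.5,"dy":0.1,"dz":0,"twist":0},
    {"dx":-0.9,"dy":0.19,"dz":0,"twist":0},
    {"dx":-1.2,"dy":0.25,"dz":0.1,"twist":0},
  ],
)

```text
t: 15.15
tool_pos: [0.5244, -0.0231, 0.0175]
tool_rot: [-3.114, 0.33, 0.049]
contact_force: [-0.1, 0.4, 0.3]
opening: 0.0852
```

```bash
python3 st.py top12
python3 - <<'E'
from h import *
from st import O,X,Y
s=shot('scene','scene12')
P=cloud(s);b=P[...,:2]-O;bx=b@X;by=b@Y;z=P[...,2]
for lo,hi in((.043,.06),(.06,.12),(.12,.2)):
    m=(abs(by)<.07)&(z>lo)&(z<hi)&(bx>.03)&(bx<.07);print('far face',lo,np.percentile(bx[m],[5,50,95]).round(4))
for n in('scene','top'):
    D=load(n+'12');P=cloud(D);b=P[...,:2]-O;bx=b@X;by=b@Y;z=P[...,2]
    for lo,hi in((-.04,-.03),(.038,.048)):
        m=(bx>lo)&(bx<hi)&(abs(by)<.07)&(z>.2)&(z<.235);print(n,lo,m.sum(),np.median(z[m]).round(4) if m.any() else None)
# toe edge in top
D=load('top12');P=cloud(D);b=P[...,:2]-O;bx=b@X;by=b@Y;z=P[...,2]
m=(abs(by)<.1)&(z>.044)&(z<.056)&(bx>-.09)&(bx<-.03);print('toe',m.sum(),np.percentile(bx[m],[1,5,50]).round(4))
c=cv2.imread('pics/top12.png')[130:300,190:380];cv2.imwrite('pics/c12.png',cv2.resize(c,None,fx=3.5,fy=3.5,interpolation=cv2.INTER_CUBIC))
E
```

```text
t 15.15 tool [ 0.5244 -0.0231  0.0175] yaw -12.11 F [-0.1  0.4  0.3] M [-0.02 -0.02 -0.01]
tool bay -0.1572 0.0028
body(ctr=+5mm) 1185 size [0.1701 0.091 ] ctr bay 0.0031 0.0012 yaw rel -0.06
far face 0.043 [0.0438 0.0476 0.0547]
far face 0.06 [0.0439 0.0482 0.0502]
far face 0.12 [0.0431 0.0481 0.0502]
scene -0.04 191 0.2198
scene 0.038 349 0.2185
top -0.04 184 0.2194
top 0.038 427 0.218
toe 1016 [-0.0718 -0.0706 -0.0564]
```

View pics/c12.png

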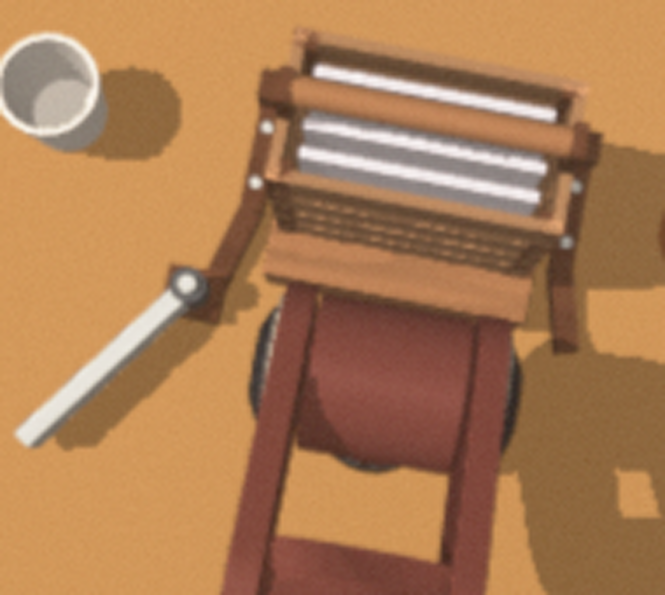

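The case settled level, home and square: relative yaw is -0.06°, and toe edge to stop measures 120.4 mm against 120 nominal. Next I'll shut the fingers, rise, and go over to the outer side of the keeper bar.

Call:
jog_arm(
  steps=[
    {"dx":-0.1,"dy":0.1,"dz":0.9,"twist":0},
    {"dx":-0.1,"dy":0.4,"dz":1.7,"twist":0},
    {"dx":0.1,"dy":1.2,"dz":1.9,"twist":0},
    {"dx":0.4,"dy":2.1,"dz":1.9,"twist":0},
    {"dx":0.65,"dy":3.0,"dz":1.9,"twist":0},
  ],
  gripper=255,
  newtons=20,
)

```text
t: 15.88
tool_pos: [0.5657, 0.1587, 0.1336]
tool_rot: [-3.114, 0.331, 0.042]
contact_force: [-0.8, -0.2, -0.1]
opening: 0.0
```

```bash
cat > kp.py <<'E'
from h import *
from st import O,X,Y
o=ctrl.get_obs();p=o['tool_pos'];print(o['t'],p.round(4),o['tool_rot'].round(3),o['contact_force'].round(1),o['opening'])
def tgt(a,rho,d):
    b=np.array([-.089,.137])+rho*np.array([-np.sin(a),-np.cos(a)])-d*np.array([np.cos(a),-np.sin(a)])
    return O+b[0]*X+b[1]*Y
import sys
for s in sys.argv[1:]:
    a,r,d=map(float,s.split(','));w=tgt(a,r,d);print(s,'target',w.round(4),'units',((w-p[:2])/.06).round(3))
E
python3 kp.py 2.19,.11,.045 2.19,.11,.02
```

```text
15.875 [0.5657 0.1587 0.1336] [-3.114  0.331  0.042] [-0.8 -0.2 -0.1] 2.8771006293049997e-05
2.19,.11,.045 target [0.5781 0.2055] units [0.207 0.78 ]
2.19,.11,.02 target [0.5596 0.1886] units [-0.101  0.499]
```

Call:
jog_arm(
  steps=[
    {"dx":0.22,"dy":0.8,"dz":0,"twist":0},
    {"dx":0.22,"dy":0.8,"dz":0,"twist":0},
    {"dx":0.22,"dy":0.8,"dz":-0.6,"twist":0},
    {"dx":0.22,"dy":0.8,"dz":-1.2,"twist":0},
    {"dx":0.22,"dy":0.8,"dz":-1.65,"twist":0},
  ],
)

```text
t: 16.5
tool_pos: [0.5789, 0.2056, 0.0332]
tool_rot: [-3.114, 0.332, 0.042]
contact_force: [0.4, 0.2, 0.4]
opening: 0.0001
```

```bash
python3 kp.py 2.19,.11,.021 2.0,.11,.021 1.8,.11,.021 1.6,.11,.021 1.4,.11,.021
python3 - <<'E'
from h import *
shot('top','top13');shot('scene','scene13')
cv2.imwrite('pics/c13.png',np.hstack([cv2.resize(cv2.imread('pics/scene13.png')[100:300,240:440],(400,400),interpolation=3),cv2.resize(cv2.imread('pics/top13.png')[130:330,160:360],(400,400),interpolation=3)]))
E
```

```text
16.5 [0.5789 0.2056 0.0332] [-3.114  0.332  0.042] [0.4 0.2 0.4] 0.0001354294512554699
2.19,.11,.021 target [0.5604 0.1893] units [-0.309 -0.272]
2.0,.11,.021 target [0.5434 0.1765] units [-0.592 -0.486]
1.8,.11,.021 target [0.5286 0.1598] units [-0.84  -0.764]
1.6,.11,.021 target [0.5173 0.1405] units [-1.028 -1.086]
1.4,.11,.021 target [0.5101 0.1193] units [-1.148 -1.439]
```

View pics/c13.png

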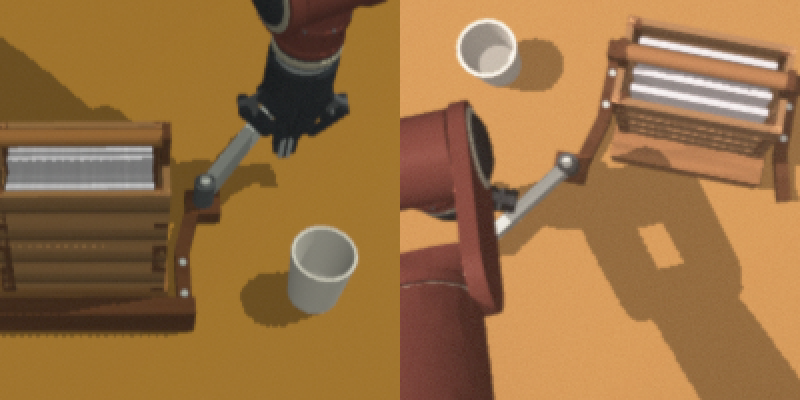

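The fingers, at about scene crop (285,145), are on the cup side of the bar. The knuckles overhang it but pass above it. Sweeping now.

Call:
jog_arm(
  steps=[
    {"dx":-0.31,"dy":-0.27,"dz":0,"twist":0},
    {"dx":-0.59,"dy":-0.49,"dz":0,"twist":0},
    {"dx":-0.84,"dy":-0.76,"dz":0,"twist":0},
    {"dx":-1.03,"dy":-1.09,"dz":0,"twist":0},
    {"dx":-1.15,"dy":-1.44,"dz":0,"twist":0},
  ],
)

```text
t: 17.23
tool_pos: [0.5095, 0.1183, 0.0335]
tool_rot: [-3.114, 0.333, 0.043]
contact_force: [0.9, 1.9, 0.2]
opening: -0.0003
```

```bash
python3 kp.py 1.2,.11,.021 1.0,.11,.021 .8,.11,.021 .6,.11,.021 .45,.11,.021;  python3 - <<'E'
from h import *
shot('scene','scene14')
cv2.imwrite('pics/c14.png',cv2.resize(cv2.imread('pics/scene14.png')[80:280,220:420],(500,500),interpolation=3))
E
```

```text
17.225 [0.5095 0.1183 0.0335] [-3.114  0.333  0.043] [0.9 1.9 0.2] -0.0003384735502818693
1.2,.11,.021 target [0.5072 0.0971] units [-0.039 -0.353]
1.0,.11,.021 target [0.5088 0.0748] units [-0.012 -0.724]
.8,.11,.021 target [0.5148 0.0533] units [ 0.088 -1.083]
.6,.11,.021 target [0.525  0.0334] units [ 0.257 -1.415]
.45,.11,.021 target [0.5351 0.02  ] units [ 0.426 -1.639]
```

View pics/c14.png

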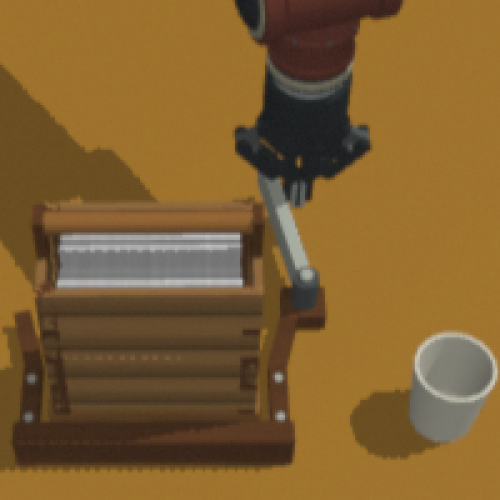

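The bar is following the fingers, and the contact force is about 2 N.

Call:
jog_arm(
  steps=[
    {"dx":-0.04,"dy":-0.35,"dz":0,"twist":0},
    {"dx":-0.01,"dy":-0.72,"dz":0,"twist":0},
    {"dx":0.09,"dy":-1.08,"dz":0,"twist":0},
    {"dx":0.26,"dy":-1.42,"dz":0,"twist":0},
    {"dx":0.43,"dy":-1.64,"dz":0,"twist":0},
  ],
)

```text
t: 17.9
tool_pos: [0.5355, 0.0171, 0.0342]
tool_rot: [-3.115, 0.337, 0.043]
contact_force: [-0.2, 2.1, 0.1]
opening: 0.0001
```

```bash
python3 kp.py .35,.11,.020 .25,.11,.020 .15,.11,.020 .08,.11,.019 .03,.11,.018;  python3 - <<'E'
from h import *
shot('scene','scene15')
cv2.imwrite('pics/c15.png',cv2.resize(cv2.imread('pics/scene15.png')[80:280,200:400],(500,500),interpolation=3))
E
```

```text
17.9 [0.5355 0.0171 0.0342] [-3.115  0.337  0.043] [-0.2  2.1  0.1] 5.303281740187394e-05
.35,.11,.020 target [0.5438 0.0114] units [ 0.138 -0.095]
.25,.11,.020 target [0.5524 0.0043] units [ 0.281 -0.214]
.15,.11,.020 target [ 0.5617 -0.0019] units [ 0.436 -0.318]
.08,.11,.019 target [ 0.5695 -0.006 ] units [ 0.566 -0.385]
.03,.11,.018 target [ 0.5755 -0.0086] units [ 0.667 -0.429]
```

View pics/c15.png

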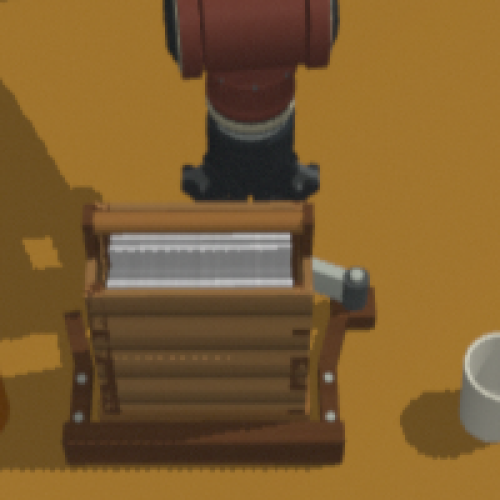

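Call:
jog_arm(
  steps=[
    {"dx":0.14,"dy":-0.095,"dz":0,"twist":0},
    {"dx":0.28,"dy":-0.21,"dz":0,"twist":0},
    {"dx":0.43,"dy":-0.31,"dz":0,"twist":0},
    {"dx":0.53,"dy":-0.36,"dz":0,"twist":0},
    {"dx":0.6,"dy":-0.39,"dz":0,"twist":0},
  ],
)

```text
t: 18.58
tool_pos: [0.5732, -0.0078, 0.0343]
tool_rot: [-3.117, 0.337, 0.041]
contact_force: [-1.1, 1.4, -0.6]
opening: -0.0002
```

```bash
python3 kp.py 0,.11,.018 0,.11,.015
```

```text
18.575 [ 0.5732 -0.0078  0.0343] [-3.117  0.337  0.041] [-1.1  1.4 -0.6] -0.00016896117211303587
0,.11,.018 target [ 0.5786 -0.0099] units [ 0.09  -0.035]
0,.11,.015 target [ 0.5815 -0.0105] units [ 0.139 -0.045]
```

Call:
jog_arm(
  steps=[
    {"dx":0.025,"dy":-0.008,"dz":0,"twist":0},
    {"dx":0.05,"dy":-0.015,"dz":0,"twist":0},
    {"dx":0.075,"dy":-0.02,"dz":0,"twist":0},
    {"dx":0.1,"dy":-0.025,"dz":0,"twist":0},
  ],
)

```text
t: 19.08
tool_pos: [0.5772, -0.009, 0.0342]
tool_rot: [-3.117, 0.337, 0.05]
contact_force: [-12.3, 1.1, 10.0]
opening: 0.0
```

Call:
jog_arm(
  steps=[
    {"dx":0.025,"dy":-0.005,"dz":0,"twist":0},
    {"dx":0.05,"dy":-0.01,"dz":0,"twist":0},
  ],
)

```text
t: 19.32
tool_pos: [0.5771, -0.009, 0.0343]
tool_rot: [-3.116, 0.336, 0.064]
contact_force: [-15.1, 3.4, 12.5]
opening: -0.0001
```

The bar stalled at 12–15 N, only 1–2 mm from the predicted shut position, so it's on its stop. Backing straight off, then up and clear.

Call:
jog_arm(
  steps=[
    {"dx":-0.1,"dy":0.02,"dz":-0.02,"twist":0},
    {"dx":-0.4,"dy":0.08,"dz":0,"twist":0},
    {"dx":-0.9,"dy":0.18,"dz":0.2,"twist":0},
    {"dx":-1.5,"dy":0.3,"dz":0.8,"twist":0},
    {"dx":-2.0,"dy":0.4,"dz":1.6,"twist":0},
  ],
)

```text
t: 19.95
tool_pos: [0.4551, 0.0153, 0.1298]
tool_rot: [-3.116, 0.336, 0.067]
contact_force: [0.9, -0.3, 0.4]
opening: 0.0002
```

Call:
jog_arm(
  steps=[
    {"dx":-0.4,"dy":-0.8,"dz":0.8,"twist":0},
    {"dx":-0.6,"dy":-1.6,"dz":1.6,"twist":0},
    {"dx":-0.6,"dy":-2.5,"dz":1.8,"twist":0},
    {"dx":-0.6,"dy":-3.4,"dz":1.8,"twist":0},
    {"dx":-0.6,"dy":-4.2,"dz":1.8,"twist":0},
  ],
)

```text
t: 20.58
tool_pos: [0.4191, -0.2393, 0.2389]
tool_rot: [-3.118, 0.338, 0.062]
contact_force: [1.0, 0.1, 0.5]
opening: 0.0001
```

```bash
python3 st.py top16
python3 - <<'E'
from h import *
from st import O,X,Y
s=shot('scene','scene16')
D=load('top16');P=cloud(D);b=P[...,:2]-O;bx=b@X;by=b@Y;z=P[...,2]
m=(z>.053)&(z<.06)&(by>-.02)&(by<.12)&(bx>-.25)&(bx<-.075)
q=np.stack([bx[m],by[m]],1);k=np.polyfit(q[:,1],q[:,0],1);print('bar',m.sum(),'slope deg',np.degrees(np.arctan(k[0])).round(2),'x at y=.137',np.polyval(k,.137).round(4),'y range',q[:,1].min().round(4),q[:,1].max().round(4),'x',q[:,0].min().round(4),q[:,0].max().round(4))
for nm,(u,v) in dict(cup=(205,157),jar=(404,190),bowl=(403,284)).items():
    d0=load('top0');print(nm,np.abs(d0['range_z'][v-18:v+18,u-18:u+18]-D['range_z'][v-18:v+18,u-18:u+18]).mean().round(4))
cv2.imwrite('pics/c16.png',np.hstack([cv2.resize(cv2.imread('pics/scene16.png')[80:280,160:430],(400,296),interpolation=3),cv2.resize(cv2.imread('pics/top16.png')[130:330,180:450],(400,296),interpolation=3)]))
E
```

```text
t 20.575 tool [ 0.4191 -0.2393  0.2389] yaw -12.39 F [1.  0.1 0.5] M [-0.01  0.    0.03]
tool bay -0.215 -0.2307
body(ctr=+5mm) 1167 size [0.1702 0.0912] ctr bay 0.0032 0.0011 yaw rel -0.12
bar 298 slope deg 0.23 x at y=.137 -0.0903 y range -0.0121 0.1199 x -0.0978 -0.0833
cup 0.011
jar 0.0094
bowl 0.0748
```

View pics/c16.png

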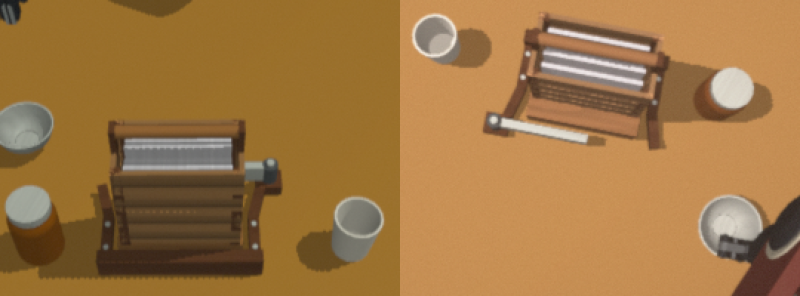

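The keeper lies shut, at 0.2° by fit, and the case hasn't moved. I'll move the hand farther out from above the bowl and check the bystanders.

Call:
jog_arm(
  steps=[
    {"dx":-0.4,"dy":-0.8,"dz":0,"twist":0},
    {"dx":-0.8,"dy":-1.7,"dz":0,"twist":0},
    {"dx":-1.2,"dy":-2.6,"dz":0,"twist":0},
    {"dx":-1.6,"dy":-3.5,"dz":0,"twist":0},
    {"dx":-1.9,"dy":-4.2,"dz":0,"twist":0},
  ],
)

```text
t: 21.3
tool_pos: [0.3039, -0.4941, 0.2381]
tool_rot: [-3.118, 0.346, 0.064]
contact_force: [-0.0, 0.4, 0.0]
opening: -0.0001
```

Call:
jog_arm(
  steps=[
    {"dx":0,"dy":0,"dz":0,"twist":0},
    {"dx":0,"dy":0,"dz":0,"twist":0},
  ],
)

```text
t: 21.55
tool_pos: [0.3043, -0.4935, 0.2379]
tool_rot: [-3.118, 0.345, 0.064]
contact_force: [0.4, 0.2, -0.2]
opening: -0.0001
```

```bash
python3 st.py top17
python3 - <<'E'
from h import *
from st import O,X,Y
shot('scene','scene17')
def circ(P,c,zlo,zhi,r=.075):
    m=(np.hypot(P[...,0]-c[0],P[...,1]-c[1])<r)&(P[...,2]>zlo)&(P[...,2]<zhi)
    return np.round(cv2.minEnclosingCircle(P[m][:,:2].astype(np.float32))[0],4),int(m.sum())
for n in('top0','top17','scene0','scene17'):
    P=cloud(load(n))
    print(n,'cup',circ(P,(.765,.197),.07,.085),'jar',circ(P,(.642,-.251),.10,.125),'bowl',circ(P,(.443,-.28),.037,.05))
D=load('top17');P=cloud(D);b=P[...,:2]-O;bx=b@X;by=b@Y;z=P[...,2]
m=(z>.053)&(z<.06)&(by>-.02)&(by<.12)&(bx>-.25)&(bx<-.075);k=np.polyfit(by[m],bx[m],1);print('bar deg',np.degrees(k[0]).round(2))
cv2.imwrite('pics/c17.png',np.hstack([cv2.resize(cv2.imread('pics/scene17.png'),(400,300)),cv2.resize(cv2.imread('pics/top17.png'),(400,300))]))
E
```

```text
t 21.55 tool [ 0.3043 -0.4935  0.2379] yaw -12.64 F [ 0.4  0.2 -0.2] M [ 0.02 -0.01  0.03]
tool bay -0.2742 -0.5033
body(ctr=+5mm) 1165 size [0.1701 0.0911] ctr bay 0.0031 0.0013 yaw rel 0.02
top0 cup (array([0.7513, 0.1851]), 209) jar (array([ 0.6522, -0.2673]), 654) bowl (array([ 0.4457, -0.2706]), 356)
top17 cup (array([0.7517, 0.1845]), 218) jar (array([ 0.6525, -0.2671]), 656) bowl (array([ 0.4456, -0.2707]), 351)
scene0 cup (array([0.7527, 0.1846]), 306) jar (array([ 0.6537, -0.2672]), 713) bowl (array([ 0.4462, -0.2679]), 314)
scene17 cup (array([0.7516, 0.1838]), 302) jar (array([ 0.653 , -0.2679]), 712) bowl (array([ 0.4463, -0.2713]), 324)
bar deg 0.3
```

View pics/c17.png

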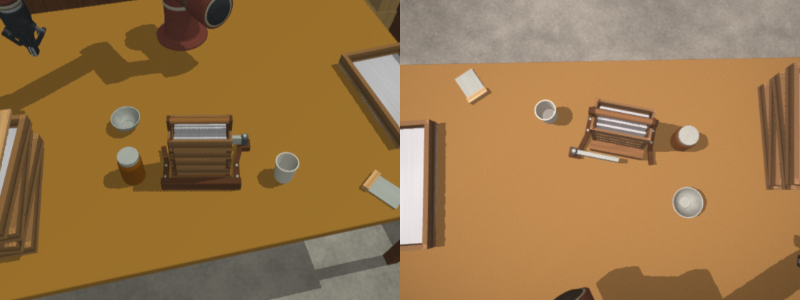

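Run:
```python
from station import ctrl
print(ctrl.finish_job())
```

```text
the job is handed in; nothing more can be done
None
```

I pushed the case low on its plinth with the open fingers until it stood against the back stop. I then swept the keeper bar shut with closed fingers, moved the hand clear and handed the job in at about 21.6 s.

**Last checks:**
- **Case home:** its origin measured 1.9 mm short of my bay estimate. The stop itself read about 1.4 mm short in the same camera, so the real gap is about 0.5 mm or less. The toe-to-bar gap came out near the 12 mm expected. The case stalled at the same spot three times, at 18–19 N.
- **Case square:** its yaw relative to the bay is 0.02°, and its top reads level to about 1.4 mm.
- **Keeper shut:** its angle measures about 0.3° by fit, which is within noise, and it stalled on its stop at 12–15 N.
- **Bystanders:** the cup, jar and bowl are unmoved within about 1 mm. The one exception is the bowl in the scene view, which read 3 mm different, while the top view read 0.1 mm.

**What disagreed or went wrong:**
- The two cameras differ by about 2 mm on the stop position. Taken alone, the scene camera would allow a gap of up to about 2 mm, but contact and the top view say the case is home.
- The tool picked up a lean of 1–2° over the push calls. I took it out twice before pushing on the case again, but it came back in the last push.
- In that last firm push I also moved the fingers slightly upward, which rocked the top of the case about 2 mm. It settled back level as soon as I released it.

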